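# Draw the soap tray home with the pull hook

## Robot

A 6-joint arm with a two-finger parallel gripper is mounted at the origin on the work surface. World frame = base frame: x ahead of the robot, y to its left, z up, the work surface at z = 0. Lengths are in m, angles in rad, forces in N, time in s.
With the tool pointing down it reaches from about 0.3 to 0.825 m from the base axis. Payload 5.4 kg.
Tool frame: the origin (TCP) lies between the finger pads; the fingertips stand 22 mm ahead of it and the grasp point (between the pads) lies 3 mm ahead of it; z points along the fingers, y is the line along which they close (so a half turn about z gives the same grasp; the last joint's range is limited). The gripper opens to 92 mm and grips with 3 to 60 N. Pads are 20 mm wide; open, the fingers measure 128 mm over their backs; the gripper's body (75 mm by 189 mm) begins 69 mm behind the grasp point.
Start: joints at [0.901, 0.158, 1.597, -0, 1.386, -0.21], TCP at [0.255, 0.515, 0.237] pointing down, gripper open.
Joint ranges: [-2.91, 2.91], [-0.94, 2.29], [0.18, 2.7], [-1.29, 4.43], [0.17, 2.64], [-3, 3]. Speed limits (rad/s): [2.57, 2.57, 3.14, 3.14, 3.14, 3.14].

## Interface

Orientations are given as a unit quaternion [x, y, z, w].
In Python, from workcell import robot, vision, workorder gives the robot as it stands.
- The arm moves only by the tool carry_out, never from a script. Its argument "plan" is a list of rows, each an object with "jaw": the finger opening in mm, from 0 to 91.9; "offset": the shift along the tool's x, y, z in units of 25 mm (1.0 is 25 mm), a list of three; "yaw": the turn about the tool's z in units of 6 degrees (1.0 is 6 degrees). A call has 1 to 5 rows; each row shifts and turns the commanded pose from where the row before left it, along the tool's axes as they then stand; what a row does not reach is not made up. A row lasts 1/10 s, in which the tool goes at most 50 mm and 8.59 degrees, less where a joint would pass 70% of its speed; a pose out of reach is approached as far as the arm can. A call is refused whole if a number of a shift passes 1 or a number of a turn 1, either way. A call with a gripper value outside its range is refused whole. The fingers move at their own pace and stop on an object; the grip force is fixed at half the most. Time passes only in rows, so rows that do not move let the fingers close. It gives the time, the measured TCP pose, the force, the opening and the grip force at its end, in the units of the state.
- robot.read_state(): the state, without advancing time (a new reading comes with each control period).
- vision.snapshot(name): name is "scene" or "side" or "wrist"; returns a dict with "color" (400x640x3 uint8, red, green, blue), "intrinsics" (3x3 intrinsics, pixels), "dist_coeffs" ([k1, k2, p1, p2, k3] as OpenCV has them; the pictures are not rectified), "cam_to_world" (4x4, takes a point from camera to world coordinates). Camera axes: x right, y down, z forward; pixel columns grow to the right and rows downward; lengths in m; the calibration is good to about 2 mm. A picture is of the moment at which its call begins. There is no depth.
- workorder.hand_in(): hands the job in; it is judged then, once.
The state is a dict: "t": time; "joints": joint angles; "joint_velocities": joint speeds; "tau": joint torques, N m; "tool_pos": TCP position; "tcp_rot": TCP orientation; "contact_force": force on the tool from outside, world axes, zero at the start; "ft_torque": the same for the moment, N m; "width": opening from 0.0 (shut) to 1.0 (fully open); "gripper_force": force on a finger pad.
Only numpy, scipy, OpenCV 4.12 (cv2) and the standard library are available. Lean on these libraries where they do the work, as an engineer would, in place of code of your own. Each camera call takes 0.05 s, during which the arm holds its last target. There are 200 camera calls.

## Task

The soap tray has been left too far back under the rack: pick up the pull hook, drop its pin into the tray's front loop and gently draw the tray between the guides until you feel it come up snug against the two stop posts, wherever they are clamped. Keep a steady, gentle push of the tray on the posts, about 10 N more pull than the sliding itself takes, for about a second so that it beds, and never yank or ram it. Then unhook, leave the tray there, and stand the hook back upright on its cork mat; do not touch the tray with the hand, tip the dispenser or nozzle, shift the sponge or jar, or strike the rack.

Things in the scene. Friction and masses are not known exactly. Their poses are not given: they have to be found in the camera images.
- hook: Pull hook, 0.22 kg, stands on its pin and rear foot. Origin: underside plane, straight below the grip's middle (8 mm behind the centre of mass); +x from grip to pin, z up. Rear foot: crossbar 56 wide (y), 8 high, at x = -49 on the underside plane, on a 16 mm wide stem.
- grip (a point): Middle of the hook's black grip, 64 mm above the hook's origin: a bar 90 long (x), 20 wide (y), 26 high, to be taken across its width from above. A 10 mm round rod runs level from it, at its height, to x = +120, where it turns down into the pin.
- pin (a point): Lower end of the hook's upright pin, 12 mm round: hook frame x = +120 mm, y = 0, z = 0 (underside plane).
- tray: Dark silicone tray, 120 (x) by 160 (y) by 40 mm high, walls 5 mm, loose on the dock plate. Origin: centre of its underside; front is -x. Loaded about 0.8 kg, friction about 0.6, both uncertain: it drags with 3 to 8 N. It starts with its origin at dock x = 160 to 190, up to 12 mm aside and 7 degrees askew.
- loop (a point): Middle of the opening of the tray's pull loop at bar height (tray frame x = -74.5, y = 0, z = 28 mm). The loop is a level U of 10 mm round steel bar on the tray's front: cross bar at x = -94 (centre), y from -30 to +30. Free opening: x from -89 to -60, y from -25 to +25.
- dock: Fixed dock: grey plate 4 mm thick, x from -50 to +250, y from -120 to +120 (origin on the table, +x away from the robot). The tray is drawn along the dock's -x; it is home when its front wall is on both stop posts (its origin then at dock x = +60 to +100 mm). Steel side guides, 30 mm high, inner faces at y = -83 and +83 for x from -12 to 55, flare outwards by 18 mm up to x = 90.
- stoprail: The dock's adjustable stop (same origin and axes as the dock): two rails on the plate carry two firmly clamped rigid stop posts, each 14 (x) by 22 (y) mm, 38 mm high, at y = -63 and +63, both at the same setting. Their faces meet the tray's front wall. Where along the rails they are clamped is not measured: faces between dock x = 0 and +40. The loop passes between them (free gap 104 mm).
- mat: Fixed cork mat, 260 by 110 by 4 mm, to the left or right of the dock; the hook stands on it. Origin: centre of its underside, x along its length. The hook stands with its origin about 25 mm from the mat's centre towards -x.
- dispenser: White pump soap dispenser with a metal press button, 56 mm round, 145 mm tall, standing loose in the tray's left (+y) half; origin at the centre of its underside.
- nozzle: Chrome nozzle, 40 mm round, 72 mm tall, standing loose in the tray's right (-y) half; origin at the centre of its underside.
- rack: Fixed steel rack along the back, always in the same place; origin on the table at the middle of its footprint. In its frame: two slotted bays with spray bottles, x from -65 to +65, y from 255 to 465 and -465 to -255 mm; between them four 8 mm bars along y, x from -58 to +58, cross over the tray at a height of 235 mm, so that a hand cannot come down there.
- sponge: Sponge block, 100 by 65 by 28 mm, on a white dish; bystander.
- jar: Small lidded jar, 60 mm round, 80 mm tall; bystander.
There are look-alikes about, which are no part of the job. Leave any blue look-alike of the hook alone.

How it is judged:
By the outcome, as a careful person would: the job done as asked, in the order asked, and still so for the second after the job is handed in, with the robot touching nothing.
It also fails if it takes over 72 s, if anything falls off the work surface, if the arm or the gripper's body presses on something with over 40 N, if the wrist force passes 120 N, or if a joint passes its speed limit or range.

## Working session

There is one attempt and no reset: what is moved stays moved. The work goes in short steps, Python scripts to look and compute and a tool call to move; the robot and the scene stay as the last step left them, time stands still between calls to the robot, and variables do not carry over. Pictures are saved under pics/ and viewed, at most 10 in all, crops included, and the job is handed in when it is done.

Besides the shell and the picture viewer there is one more tool, called after "Emit:" by a JSON object that holds its "fn" and its "kwargs". carry_out: Moves the arm, as the interface text tells. Its arguments: {"type":"object","properties":{"plan":{"type":"array"}},"required":["plan"]}

```bash
ls; mkdir -p pics; cat > h.py <<'E'
import numpy as np, cv2
from workcell import robot, vision, workorder
def snap(name,fn=None):
    s=vision.snapshot(name)
    if fn: cv2.imwrite('pics/'+fn,cv2.cvtColor(s['color'],cv2.COLOR_RGB2BGR))
    return s
def ray(s,u,v,z):
    K=np.array(s['intrinsics']);D=np.array(s['dist_coeffs']);T=np.array(s['cam_to_world'])
    p=cv2.undistortPoints(np.array([[[u,v]]],float),K,D)[0,0]
    d=T[:3,:3]@np.array([p[0],p[1],1]);o=T[:3,3]
    return o+d*(z-o[2])/d[2]
def proj(s,P):
    K=np.array(s['intrinsics']);D=np.array(s['dist_coeffs']);T=np.linalg.inv(np.array(s['cam_to_world']))
    return cv2.projectPoints(np.array(P,float).reshape(-1,3),cv2.Rodrigues(T[:3,:3])[0],T[:3,3],K,D)[0].reshape(-1,2)
def save(s,fn):
    import pickle; pickle.dump(s,open(fn,'wb'))
def load(fn):
    import pickle; return pickle.load(open(fn,'rb'))
E
python3 - <<'E'
from h import *
a=[]
for n in ['scene','side']:
    s=snap(n);save(s,n+'.pkl');a.append(s['color'])
    print(n,np.round(s['cam_to_world'],3).tolist())
for n,i in zip(['scene','side'],a): cv2.imwrite(f'pics/{n}0.png',cv2.resize(i[...,::-1],(800,500)))
st=robot.read_state();print(st)
E
```

```text
pics
scene [[-0.326, 0.732, -0.599, 1.25], [0.945, 0.24, -0.222, 0.272], [-0.019, -0.638, -0.77, 1.027], [0.0, 0.0, 0.0, 1.0]]
side [[0.964, -0.158, 0.214, 0.207], [-0.266, -0.531, 0.805, -1.033], [-0.014, -0.833, -0.554, 0.787], [0.0, 0.0, 0.0, 1.0]]
{'t': 0.1, 'joints': array([ 9.00906419e-01,  1.59002321e-01,  1.59810637e+00, -1.54238106e-05,
        1.38617271e+00, -2.10096998e-01]), 'joint_velocities': array([ 1.05688178e-03, -2.90759148e-03, -3.80673406e-03, -8.01075212e-04,
       -2.71744270e-04, -2.33872486e-05]), 'tau': array([ 3.84021396e-04, -3.86505818e+01, -3.22959459e+01,  7.04006315e-02,
        3.39286274e-02, -5.38091308e-05]), 'tool_pos': array([0.2548518 , 0.51485166, 0.23570815]), 'tcp_rot': array([ 2.27875238e-01,  9.73689973e-01, -7.67175565e-04, -3.52787608e-04]), 'contact_force': array([0.87655553, 0.32559969, 0.33645117]), 'ft_torque': array([ 0.02559297, -0.03715226,  0.00692158]), 'gripper_force': 0.0, 'width': 0.9969992851541931}
```

View pics/scene0.png

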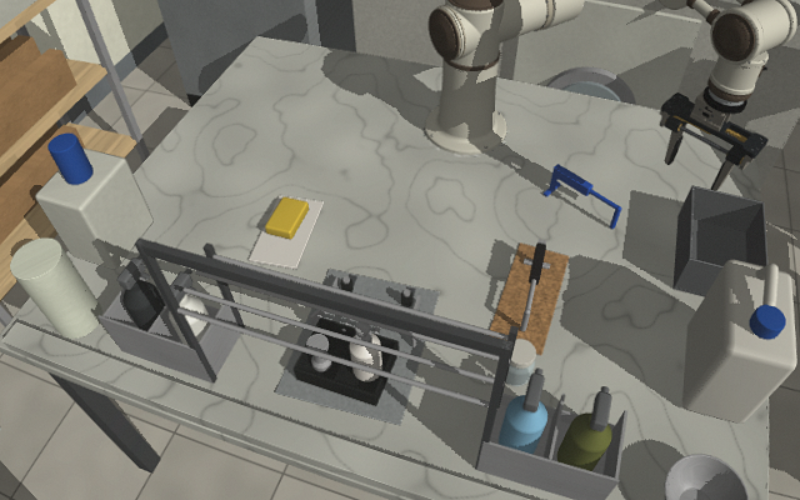

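View pics/side0.png

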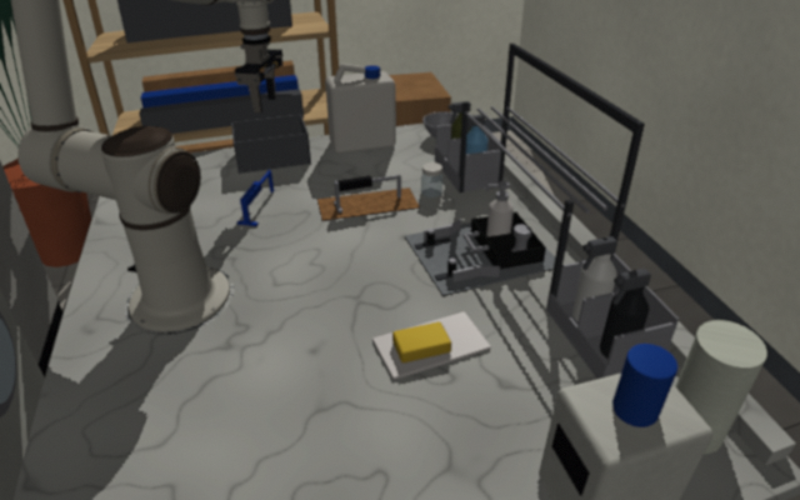

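Scene view: the black-gripped hook stands on the cork mat at (535,275), and the blue look-alike at (585,190) lies off the mat. Mine is the one with the black grip on the mat. The dock and tray are at (360,345), the jar at (520,360) and the sponge at (287,218). Next, enlarged crops.

```bash
python3 - <<'E'
from h import *
s=load('scene.pkl');i=s['color'][180:340,210:480,::-1]
cv2.imwrite('pics/c1.png',cv2.resize(i,(800,474),interpolation=cv2.INTER_CUBIC))
s=load('side.pkl');i=s['color'][120:240,245:445,::-1]
cv2.imwrite('pics/c2.png',cv2.resize(i,(800,480),interpolation=cv2.INTER_CUBIC))
E
```

```text
(no output)
```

View pics/c1.png

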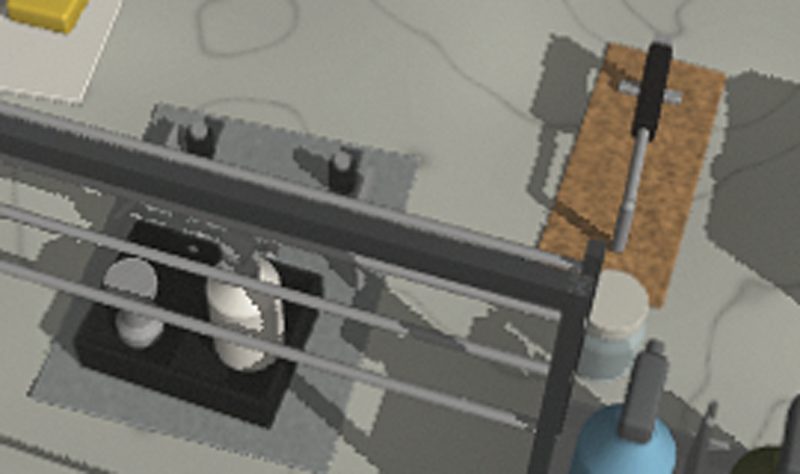

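View pics/c2.png

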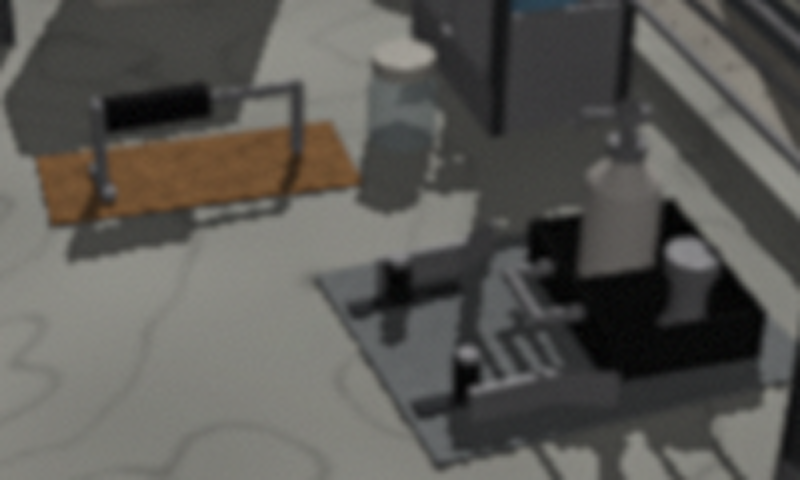

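```bash
python3 - <<'E'
from h import *
A=load('scene.pkl');B=load('side.pkl')
a=lambda n,x,y,z:print('scene',n,np.round(ray(A,210+x/2.963,180+y/2.963,z)[:2],4))
b=lambda n,x,y,z:print('side',n,np.round(ray(B,245+x/4,120+y/4,z)[:2],4))
a('grip rear',660,45,.081);a('grip front',648,137,.081);a('rod',642,140,.073);a('rodend',627,215,.073);a('pin',620,248,.004)
a('mat',608,43,.004);a('mat',724,72,.004);a('mat',662,303,.004)
b('grip rear',105,108,.068);b('grip front',208,100,.068);b('pin',295,160,.004);b('foot',105,192,.008)
b('mat rl',36,158,.004);b('mat rr',50,224,.004);b('mat fl',332,122,.004);b('mat fr',358,184,.004)
a('dock fr',150,105,.004);a('dock fl',418,156,.004);a('dock br',30,395,.004)
b('dock fl',318,278,.004);b('dock fr',438,465,.004)
a('tray fr',135,222,.044);a('tray fl',322,272,.044);a('tray br',80,345,.044);a('tray bl',270,408,.044)
b('tray fr',605,348,.044);b('tray br',762,322,.044);b('tray fl',530,215,.044)
b('loop l',510,265,.032);b('loop r',545,320,.032)
a('jar',615,295,.08);b('jar',402,55,.08)
b('post l',397,265,.042);b('post r',467,352,.042);a('post r',200,125,.045);a('post l',343,160,.045)
E
```

```text
scene grip rear [0.4083 0.2627]
scene grip front [0.5078 0.2717]
scene rod [0.506  0.2677]
scene rodend [0.5816 0.2709]
scene pin [0.5672 0.272 ]
scene mat [0.3525 0.2157]
scene mat [0.3534 0.3235]
scene mat [0.608  0.3152]
side grip rear [0.4076 0.2712]
side grip front [0.4909 0.2599]
side pin [0.5617 0.2515]
side foot [0.3977 0.2402]
side mat rl [0.3529 0.3181]
side mat rr [0.3472 0.2111]
side mat fl [0.6102 0.3049]
side mat fr [0.6007 0.1993]
scene dock fr [ 0.5504 -0.156 ]
scene dock fl [0.5293 0.0867]
scene dock br [ 0.8429 -0.1319]
side dock fl [0.5304 0.0766]
side dock fr [ 0.5444 -0.157 ]
scene tray fr [ 0.6917 -0.1032]
scene tray fl [0.6882 0.0551]
scene tray br [ 0.8081 -0.0982]
scene tray bl [0.8106 0.0571]
side tray fr [ 0.6774 -0.1175]
side tray br [ 0.7948 -0.1207]
side tray fl [0.6919 0.0558]
side loop l [0.6596 0.0129]
side loop r [ 0.6578 -0.0597]
scene jar [0.6597 0.2771]
side jar [0.66   0.2678]
side post l [0.5747 0.0225]
side post r [ 0.5867 -0.0924]
scene post r [ 0.5848 -0.0899]
scene post l [0.5814 0.0364]
```

Measured: grip about (0.453, 0.266), hook yaw about -1°. Dock origin about (0.588, -0.033), yaw about 4.4°. Loop about (0.675, -0.024). Post faces near the low end of their range. I'll go above the hook.

Emit:
{"fn": "carry_out", "kwargs": {"plan": [{"jaw": 60, "offset": [-0.96, -0.45, 0], "yaw": 0}, {"jaw": 60, "offset": [-0.96, -0.45, 0], "yaw": 0}, {"jaw": 60, "offset": [-0.96, -0.45, 0], "yaw": 0}, {"jaw": 60, "offset": [-0.96, -0.45, 0], "yaw": 0}, {"jaw": 60, "offset": [-0.96, -0.45, 0], "yaw": 0}]}}

```text
t: 0.6
tool_pos: [0.338, 0.4106, 0.2361]
tcp_rot: [0.228, 0.974, -0.0, -0.0]
contact_force: [0.6, 0.3, 0.7]
width: 0.653
gripper_force: 0.0
```

Emit:
{"fn": "carry_out", "kwargs": {"plan": [{"jaw": 60, "offset": [-0.96, -0.45, 0], "yaw": 0}, {"jaw": 60, "offset": [-0.96, -0.45, 0], "yaw": 0}, {"jaw": 60, "offset": [-0.96, -0.45, 0], "yaw": 0}, {"jaw": 60, "offset": [-0.96, -0.45, 0], "yaw": 0}, {"jaw": 60, "offset": [-0.96, -0.45, 0], "yaw": 0}]}}

```text
t: 1.1
tool_pos: [0.4206, 0.3069, 0.2361]
tcp_rot: [0.228, 0.974, -0.0, -0.0]
contact_force: [-0.5, 0.9, 1.0]
width: 0.654
gripper_force: 0.0
```

Emit:
{"fn": "carry_out", "kwargs": {"plan": [{"jaw": 60, "offset": [-0.96, -0.45, 0], "yaw": 0}, {"jaw": 60, "offset": [-0.96, -0.45, 0], "yaw": 0}, {"jaw": 60, "offset": [0, 0, 0], "yaw": -1}, {"jaw": 60, "offset": [0, 0, 0], "yaw": -1}, {"jaw": 60, "offset": [0, 0, 0], "yaw": -1}]}}

```text
t: 1.6
tool_pos: [0.4532, 0.2661, 0.2361]
tcp_rot: [0.071, 0.997, -0.0, -0.001]
contact_force: [-0.3, -0.3, -0.1]
width: 0.652
gripper_force: 0.0
```

Emit:
{"fn": "carry_out", "kwargs": {"plan": [{"jaw": 60, "offset": [0, 0, 0], "yaw": -1}, {"jaw": 60, "offset": [0, 0, 0], "yaw": -0.2}, {"jaw": 60, "offset": [0, 0, 0], "yaw": 0}]}}

```text
t: 1.9
tool_pos: [0.4531, 0.2664, 0.2363]
tcp_rot: [0.011, 1.0, -0.0, -0.0]
contact_force: [0.1, -0.1, 0.4]
width: 0.653
gripper_force: 0.0
```

```bash
python3 - <<'E'
from h import *
s=snap('wrist');save(s,'w1.pkl');cv2.imwrite('pics/w1.png',cv2.resize(s['color'][...,::-1],(800,500)))
print(np.round(s['cam_to_world'],3).tolist())
st=robot.read_state();print(st['t'],st['tool_pos'],st['tcp_rot'],st['contact_force'])
E
```

```text
[[0.022, 0.962, 0.271, 0.376], [1.0, -0.021, -0.006, 0.269], [0.0, 0.272, -0.962, 0.384], [0.0, 0.0, 0.0, 1.0]]
1.95 [0.4532052  0.26644532 0.2363554 ] [ 1.09358921e-02  9.99940176e-01 -7.34260158e-05 -2.13712339e-04] [ 0.22866769  0.55580252 -0.3011739 ]
```

View pics/w1.png

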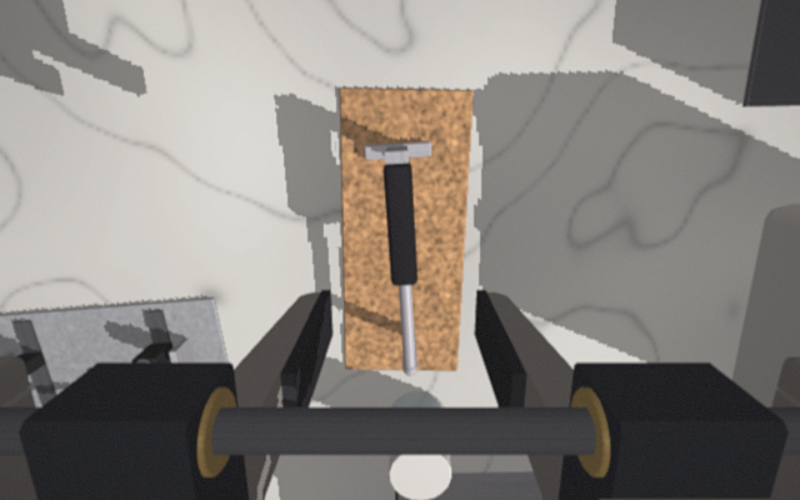

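The wrist view shows the hook with its grip from (398,165) to (403,285), the rod end at (409,370) and the foot at (398,151). The jar is at (420,475).

```bash
python3 - <<'E'
from h import *
s=load('w1.pkl')
a=lambda n,x,y,z:print(n,np.round(ray(s,x*.8,y*.8,z)[:2],4))
a('gr',398,166,.081);a('gf',403.5,284.5,.081);a('rodend',409,372,.073);a('footL',365,150,.012);a('footR',431,148,.012)
a('mat',337,88,.004);a('mat',474,90,.004);a('mat',345,368,.004);a('mat',459,369,.004);a('dock fl',215,298,.004);a('jar',420,475,.08)
E
```

```text
gr [0.4045 0.265 ]
gf [0.4902 0.2669]
rodend [0.5676 0.2696]
footL [0.3974 0.2372]
footR [0.3969 0.2916]
mat [0.348  0.2159]
mat [0.352  0.3273]
mat [0.6044 0.2077]
mat [0.6079 0.3184]
dock fl [0.5289 0.0915]
jar [0.6612 0.2771]
```

Emit:
{"fn": "carry_out", "kwargs": {"plan": [{"jaw": 60, "offset": [0.2, 0, 0.5], "yaw": -0.42}, {"jaw": 60, "offset": [0, 0, 1], "yaw": 0}, {"jaw": 60, "offset": [0, 0, 1], "yaw": 0}, {"jaw": 60, "offset": [0, 0, 1], "yaw": 0}, {"jaw": 60, "offset": [0, 0, 1], "yaw": 0}]}}

```text
t: 2.45
tool_pos: [0.4482, 0.2666, 0.1231]
tcp_rot: [-0.011, 1.0, 0.0, 0.0]
contact_force: [1.1, -0.0, 0.4]
width: 0.65
gripper_force: 0.0
```

Emit:
{"fn": "carry_out", "kwargs": {"plan": [{"jaw": 60, "offset": [0, 0, 1], "yaw": 0}, {"jaw": 60, "offset": [0, 0, 0.8], "yaw": 0}, {"jaw": 60, "offset": [0, 0, 0.3], "yaw": 0}, {"jaw": 40, "offset": [0, 0, 0], "yaw": 0}, {"jaw": 15, "offset": [0, 0, 0], "yaw": 0}]}}

```text
t: 2.95
tool_pos: [0.4491, 0.2668, 0.0726]
tcp_rot: [-0.012, 1.0, 0.0, 0.001]
contact_force: [0.7, 0.2, -0.1]
width: 0.503
gripper_force: 0.0
```

Emit:
{"fn": "carry_out", "kwargs": {"plan": [{"jaw": 10, "offset": [0, 0, 0], "yaw": 0}, {"jaw": 0, "offset": [0, 0, 0], "yaw": 0}, {"jaw": 0, "offset": [0, 0, 0], "yaw": 0}, {"jaw": 0, "offset": [0, 0, 0], "yaw": 0}, {"jaw": 0, "offset": [0, 0, 0], "yaw": 0}]}}

```text
t: 3.45
tool_pos: [0.4487, 0.2667, 0.072]
tcp_rot: [-0.012, 1.0, 0.0, 0.0]
contact_force: [-0.4, -0.5, 2.6]
width: 0.219
gripper_force: 30.0
```

Emit:
{"fn": "carry_out", "kwargs": {"plan": [{"jaw": 0, "offset": [0, 0, -0.5], "yaw": 0}, {"jaw": 0, "offset": [0, 0, -1], "yaw": 0}, {"jaw": 0, "offset": [0, 0, -1], "yaw": 0}, {"jaw": 0, "offset": [0, 0, -1], "yaw": 0}, {"jaw": 0, "offset": [0, 0, -0.5], "yaw": -0.5}]}}

```text
t: 3.95
tool_pos: [0.4491, 0.2669, 0.1745]
tcp_rot: [-0.039, 0.999, 0.001, 0.001]
contact_force: [0.8, 0.3, -2.3]
width: 0.218
gripper_force: 30.0
```

Emit:
{"fn": "carry_out", "kwargs": {"plan": [{"jaw": 0, "offset": [0, -0.5, 0], "yaw": 0}, {"jaw": 0, "offset": [0, -1, 0], "yaw": 0}, {"jaw": 0, "offset": [0, -1, 0], "yaw": 0}, {"jaw": 0, "offset": [0, -1, 0], "yaw": 0}, {"jaw": 0, "offset": [0, -1, 0], "yaw": 0}]}}

```text
t: 4.45
tool_pos: [0.4558, 0.1527, 0.1704]
tcp_rot: [-0.037, 0.999, -0.0, -0.001]
contact_force: [0.4, -0.7, -2.5]
width: 0.213
gripper_force: 30.0
```

Emit:
{"fn": "carry_out", "kwargs": {"plan": [{"jaw": 0, "offset": [0, -1, 0], "yaw": 0}, {"jaw": 0, "offset": [0, -1, 0], "yaw": 0}, {"jaw": 0, "offset": [0, -1, 0], "yaw": 0}, {"jaw": 0, "offset": [-0.3, -1, 0], "yaw": 0}, {"jaw": 0, "offset": [-0.6, -1, 0], "yaw": 0}]}}

```text
t: 4.95
tool_pos: [0.4873, 0.03, 0.1703]
tcp_rot: [-0.037, 0.999, 0.0, -0.002]
contact_force: [0.8, 1.1, -1.9]
width: 0.216
gripper_force: 30.0
```

Emit:
{"fn": "carry_out", "kwargs": {"plan": [{"jaw": 0, "offset": [-0.6, -1, 0], "yaw": 0}, {"jaw": 0, "offset": [-0.6, -1, 0], "yaw": 0}, {"jaw": 0, "offset": [-0.6, -0.6, 0], "yaw": 0}, {"jaw": 0, "offset": [-0.6, -0.2, 0], "yaw": 0}, {"jaw": 0, "offset": [0, 0, 0], "yaw": 0}]}}

```text
t: 5.45
tool_pos: [0.5541, -0.0352, 0.1705]
tcp_rot: [-0.037, 0.999, 0.0, -0.001]
contact_force: [-0.5, -0.4, -1.4]
width: 0.208
gripper_force: 30.0
```

```bash
python3 - <<'E'
from h import *
s=snap('side');save(s,'s2.pkl');w=snap('wrist');save(w,'w2.pkl')
i=cv2.resize(s['color'][110:240,290:460,::-1],None,fx=3.2,fy=3.2,interpolation=cv2.INTER_CUBIC)
j=w['color'][:,:,::-1];print(i.shape)
cv2.imwrite('pics/s2.png',i);cv2.imwrite('pics/w2.png',cv2.resize(j,(800,500)))
st=robot.read_state();print(st['t'],st['tool_pos'],st['tcp_rot'],st['contact_force'])
E
```

```text
(416, 544, 3)
5.55 [ 0.55280752 -0.03385957  0.17048328] [-3.76845285e-02  9.99288703e-01  3.86657926e-04 -1.34706009e-03] [-0.61315862 -0.296239   -2.2636871 ]
```

View pics/s2.png

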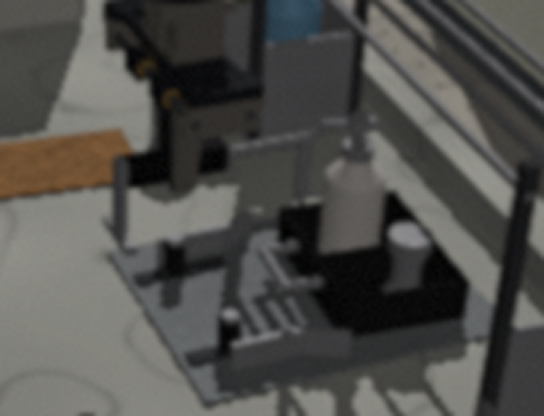

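View pics/w2.png

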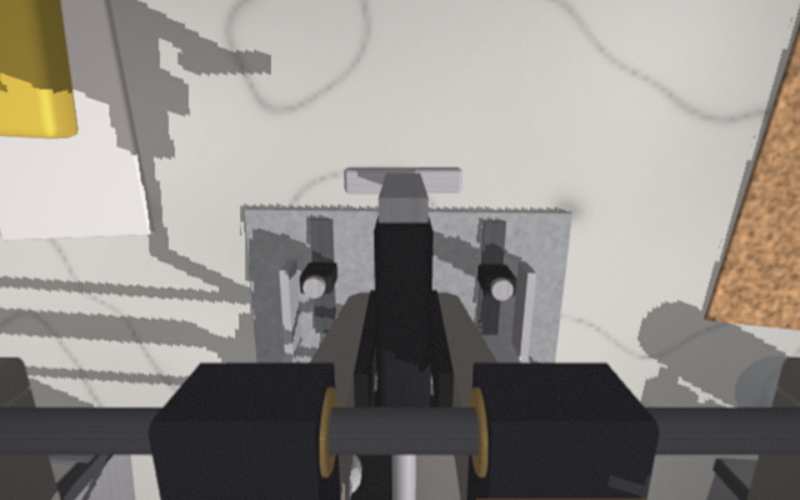

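The wrist view shows the dock's front edge from (245,208) to (572,212) and the posts at (318,275) and (497,280). In the side view the pin hangs at about (303,197), above the loop at (262–320, 250–310). I'll check by projecting.

```bash
python3 - <<'E'
from h import *
w=load('w2.pkl');s=load('s2.pkl')
a=lambda n,x,y,z:print(n,np.round(ray(w,x*.8,y*.8,z)[:2],4))
a('dock fr',245,208,.004);a('dock fl',572,212,.004);a('footR',345,170,.112);a('footL',461,170,.112)
a('post r',303,286,.042);a('post l',512,290,.042);a('grip rear',404,222,.18)
st=robot.read_state();x,y,z=st['tool_pos'];th=np.radians(4.3)
c,sn=np.cos(th),np.sin(th)
pin=np.array([x+.119*c,y+.119*sn,z-.068]);print('pin',pin)
b=lambda P:np.round((proj(s,P)-[290,110])*3.2,1).tolist()
print('pin px',b(pin),'corner',b(pin+[0,0,.064]))
t=np.radians(1.5);R=np.array([[np.cos(t),-np.sin(t)],[np.sin(t),np.cos(t)]])
T=np.array([.750,-.022])
for p in [(-94,30),(-94,-30),(-60,30),(-60,-30),(-60,80),(-60,-80)]:
    q=T+R@np.array(p)/1e3; zz=.032 if abs(p[1])<50 else .044
    print(p,b([*q,zz]))
q=lambda u,v,z:np.round(ray(s,290+u/3.2,110+v/3.2,z)[:2],4)
print('pinmeas',q(303,197,.1025),'corner',q(306,136,.1665))
# enlarge again
i=cv2.resize(s['color'][140:215,355:440,::-1],None,fx=7,fy=7,interpolation=cv2.INTER_CUBIC)
i=cv2.convertScaleAbs(i,alpha=1.7,beta=20);cv2.imwrite('pics/s2c.png',i);print(i.shape)
E
```

```text
dock fr [ 0.5439 -0.1484]
dock fl [0.5292 0.0878]
footR [ 0.4993 -0.0643]
footL [ 0.4953 -0.0108]
post r [ 0.5858 -0.0977]
post l [0.5783 0.0417]
grip rear [ 0.5068 -0.0366]
pin [ 0.67147255 -0.0249371   0.10248328]
pin px [[296.7, 198.0]] corner [[301.7, 134.5]]
(-94, 30) [[262.5, 249.0]]
(-94, -30) [[288.7, 284.9]]
(-60, 30) [[296.4, 242.7]]
(-60, -30) [[323.7, 278.1]]
(-60, 80) [[275.8, 204.3]]
(-60, -80) [[349.2, 298.3]]
pinmeas [ 0.6774 -0.025 ] corner [ 0.674  -0.0285]
(525, 595, 3)
```

View pics/s2c.png

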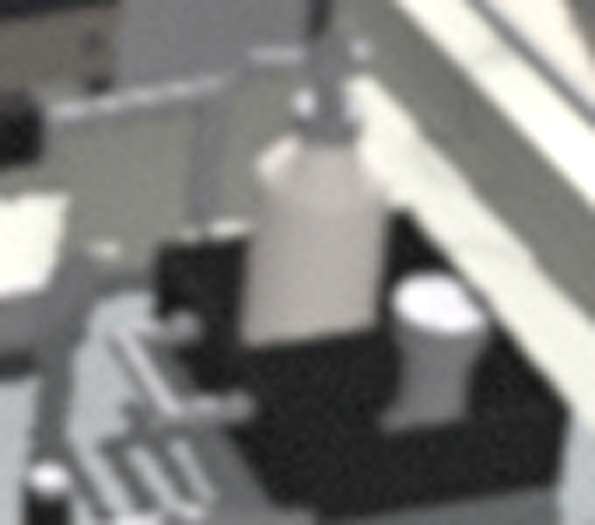

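The crop shows the pin's bottom at (200,235), the loop's cross bar from (122,335) to (168,405), and its legs running to (185,327) and (240,405).

```bash
python3 - <<'E'
from h import *
s=load('s2.pkl')
q=lambda n,u,v,z:print(n,np.round(ray(s,355+u/7,140+v/7,z)[:2],4))
q('pin',200,235,.1025);q('bar l',122,335,.032);q('bar r',168,405,.032);q('leg l',185,327,.032);q('leg r',240,405,.032)
b=lambda P:np.round((proj(s,P)-[355,140])*7,0).tolist()
print(b([.675,-.024,.012]),b([.6575,-.0235,.032]))
E
```

```text
pin [ 0.6703 -0.0339]
bar l [0.6563 0.005 ]
bar r [ 0.6557 -0.0481]
leg l [0.684  0.0031]
leg r [ 0.6838 -0.0564]
[[186.0, 405.0]] [[150.0, 371.0]]
```

Emit:
{"fn": "carry_out", "kwargs": {"plan": [{"jaw": 0, "offset": [-0.16, 0.15, 0.3], "yaw": 0}, {"jaw": 0, "offset": [0, 0, 0.5], "yaw": 0}, {"jaw": 0, "offset": [0, 0, 0.5], "yaw": 0}, {"jaw": 0, "offset": [0, 0, 0.5], "yaw": 0}, {"jaw": 0, "offset": [0, 0, 0.5], "yaw": 0}]}}

```text
t: 6.05
tool_pos: [0.5571, -0.0294, 0.1124]
tcp_rot: [-0.038, 0.999, 0.0, -0.001]
contact_force: [-0.2, 0.8, -2.5]
width: 0.216
gripper_force: 30.0
```

Emit:
{"fn": "carry_out", "kwargs": {"plan": [{"jaw": 0, "offset": [0, 0, 0.2], "yaw": 0}, {"jaw": 0, "offset": [0, 0, 0.1], "yaw": 0}, {"jaw": 0, "offset": [0, 0, 0.1], "yaw": 0}]}}

```text
t: 6.35
tool_pos: [0.5581, -0.0298, 0.1042]
tcp_rot: [-0.038, 0.999, -0.0, 0.0]
contact_force: [0.2, 0.0, -1.5]
width: 0.218
gripper_force: 30.0
```

Emit:
{"fn": "carry_out", "kwargs": {"plan": [{"jaw": 0, "offset": [0, 0, 0.3], "yaw": 0}, {"jaw": 0, "offset": [0, 0, 0.3], "yaw": 0}, {"jaw": 0, "offset": [0, 0, 0.2], "yaw": 0}]}}

```text
t: 6.65
tool_pos: [0.5575, -0.0296, 0.0833]
tcp_rot: [-0.038, 0.999, 0.0, -0.0]
contact_force: [-0.2, 0.0, -1.7]
width: 0.214
gripper_force: 30.0
```

Emit:
{"fn": "carry_out", "kwargs": {"plan": [{"jaw": 0, "offset": [0, 0, 0.15], "yaw": 0}, {"jaw": 0, "offset": [0, 0, 0.15], "yaw": 0}, {"jaw": 0, "offset": [0.05, 0, 0], "yaw": 0}, {"jaw": 0, "offset": [0.1, 0, 0], "yaw": 0}, {"jaw": 0, "offset": [0.05, 0, 0], "yaw": 0}]}}

```text
t: 7.15
tool_pos: [0.5527, -0.0301, 0.0768]
tcp_rot: [-0.038, 0.999, -0.0, 0.0]
contact_force: [-0.1, -0.0, -2.2]
width: 0.217
gripper_force: 30.0
```

Emit:
{"fn": "carry_out", "kwargs": {"plan": [{"jaw": 0, "offset": [0.04, 0, 0], "yaw": 0}, {"jaw": 0, "offset": [0.04, 0, 0], "yaw": 0}, {"jaw": 0, "offset": [0.04, 0, 0], "yaw": 0}, {"jaw": 0, "offset": [0.04, 0, 0], "yaw": 0}, {"jaw": 0, "offset": [0.04, 0, 0], "yaw": 0}]}}

```text
t: 7.65
tool_pos: [0.5477, -0.0305, 0.0766]
tcp_rot: [-0.038, 0.999, -0.0, 0.0]
contact_force: [-0.1, 0.6, -2.1]
width: 0.216
gripper_force: 30.0
```

Emit:
{"fn": "carry_out", "kwargs": {"plan": [{"jaw": 0, "offset": [0.04, 0, 0], "yaw": 0}, {"jaw": 0, "offset": [0.04, 0, 0], "yaw": 0}, {"jaw": 0, "offset": [0.04, 0, 0], "yaw": 0}, {"jaw": 0, "offset": [0.04, 0, 0], "yaw": 0}, {"jaw": 0, "offset": [0.04, 0, 0], "yaw": 0}]}}

```text
t: 8.15
tool_pos: [0.5434, -0.031, 0.0769]
tcp_rot: [-0.038, 0.999, -0.0, 0.001]
contact_force: [3.2, 0.1, -3.9]
width: 0.218
gripper_force: 30.0
```

Emit:
{"fn": "carry_out", "kwargs": {"plan": [{"jaw": 0, "offset": [0.05, 0, 0], "yaw": 0}, {"jaw": 0, "offset": [0.05, 0, 0], "yaw": 0}, {"jaw": 0, "offset": [0.06, 0, 0], "yaw": 0}, {"jaw": 0, "offset": [0.07, 0, 0], "yaw": 0}, {"jaw": 0, "offset": [0.08, 0, 0], "yaw": 0}]}}

```text
t: 8.65
tool_pos: [0.5352, -0.0315, 0.0768]
tcp_rot: [-0.038, 0.999, -0.0, 0.0]
contact_force: [4.4, -0.2, -2.1]
width: 0.216
gripper_force: 30.0
```

Emit:
{"fn": "carry_out", "kwargs": {"plan": [{"jaw": 0, "offset": [0.08, 0, 0], "yaw": 0}, {"jaw": 0, "offset": [0.08, 0, 0], "yaw": 0}, {"jaw": 0, "offset": [0.08, 0, 0], "yaw": 0}, {"jaw": 0, "offset": [0.08, 0, 0], "yaw": 0}, {"jaw": 0, "offset": [0.08, 0, 0], "yaw": 0}]}}

```text
t: 9.15
tool_pos: [0.5251, -0.0322, 0.0767]
tcp_rot: [-0.038, 0.999, -0.0, 0.0]
contact_force: [3.7, 0.1, -1.5]
width: 0.214
gripper_force: 30.0
```

Emit:
{"fn": "carry_out", "kwargs": {"plan": [{"jaw": 0, "offset": [0.08, 0, 0], "yaw": 0}, {"jaw": 0, "offset": [0.08, 0, 0], "yaw": 0}, {"jaw": 0, "offset": [0.08, 0, 0], "yaw": 0}, {"jaw": 0, "offset": [0.08, 0, 0], "yaw": 0}, {"jaw": 0, "offset": [0.08, 0, 0], "yaw": 0}]}}

```text
t: 9.65
tool_pos: [0.5151, -0.033, 0.0767]
tcp_rot: [-0.038, 0.999, -0.0, 0.0]
contact_force: [4.4, 0.2, -0.6]
width: 0.214
gripper_force: 30.0
```

```bash
python3 - <<'E'
from h import *
s=snap('side');save(s,'s3.pkl')
i=cv2.resize(s['color'][135:225,320:440,::-1],None,fx=6,fy=6,interpolation=cv2.INTER_CUBIC)
cv2.imwrite('pics/s3.png',cv2.convertScaleAbs(i,alpha=1.7,beta=20));print(i.shape)
st=robot.read_state();print(st['t'],st['tool_pos'],st['tcp_rot'],st['contact_force'],st['ft_torque'])
E
```

```text
(540, 720, 3)
9.7 [ 0.5147264  -0.0329434   0.07657547] [-3.82013618e-02  9.99270045e-01  1.63074757e-05 -1.80025530e-04] [ 4.0462037   0.47151994 -0.83637259] [ 0.09445748 -0.88737066 -0.02023544]
```

View pics/s3.png

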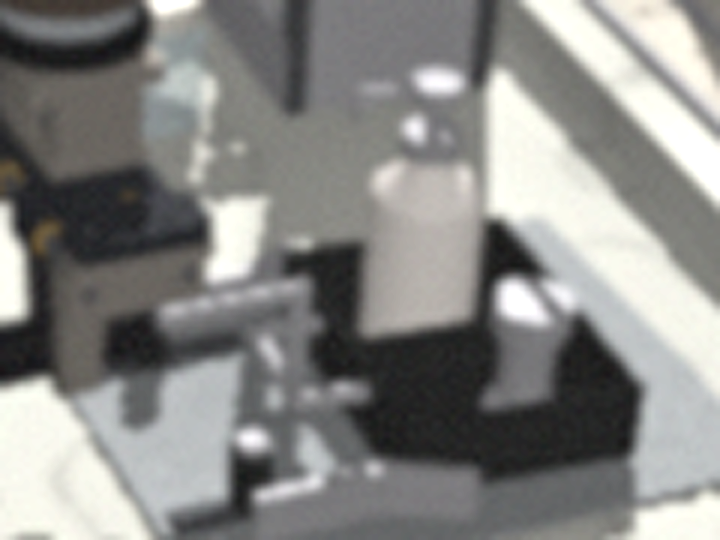

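The side view shows the pin upright in the loop at (290,400) and the tray following, with a drag of about 4 N. I'll carry on.

Emit:
{"fn": "carry_out", "kwargs": {"plan": [{"jaw": 0, "offset": [0.08, 0, 0], "yaw": 0}, {"jaw": 0, "offset": [0.08, 0, 0], "yaw": 0}, {"jaw": 0, "offset": [0.08, 0, 0], "yaw": 0}, {"jaw": 0, "offset": [0.08, 0, 0], "yaw": 0}, {"jaw": 0, "offset": [0.08, 0, 0], "yaw": 0}]}}

```text
t: 10.2
tool_pos: [0.505, -0.0337, 0.0766]
tcp_rot: [-0.038, 0.999, 0.0, 0.0]
contact_force: [4.7, 0.2, -1.8]
width: 0.217
gripper_force: 30.0
```

Emit:
{"fn": "carry_out", "kwargs": {"plan": [{"jaw": 0, "offset": [0.08, 0, 0], "yaw": 0}, {"jaw": 0, "offset": [0.08, 0, 0], "yaw": 0}, {"jaw": 0, "offset": [0.08, 0, 0], "yaw": 0}, {"jaw": 0, "offset": [0.08, 0, 0], "yaw": 0}, {"jaw": 0, "offset": [0.08, 0, 0], "yaw": 0}]}}

```text
t: 10.7
tool_pos: [0.4951, -0.0345, 0.0766]
tcp_rot: [-0.038, 0.999, -0.0, 0.0]
contact_force: [5.5, 0.0, -1.5]
width: 0.217
gripper_force: 30.0
```

Emit:
{"fn": "carry_out", "kwargs": {"plan": [{"jaw": 0, "offset": [0.06, 0, 0], "yaw": 0}, {"jaw": 0, "offset": [0.06, 0, 0], "yaw": 0}, {"jaw": 0, "offset": [0.06, 0, 0], "yaw": 0}, {"jaw": 0, "offset": [0.06, 0, 0], "yaw": 0}, {"jaw": 0, "offset": [0.06, 0, 0], "yaw": 0}]}}

```text
t: 11.2
tool_pos: [0.4877, -0.0351, 0.0766]
tcp_rot: [-0.038, 0.999, -0.0, 0.0]
contact_force: [4.6, 0.5, -0.5]
width: 0.216
gripper_force: 30.0
```

Emit:
{"fn": "carry_out", "kwargs": {"plan": [{"jaw": 0, "offset": [0.05, 0, 0], "yaw": 0}, {"jaw": 0, "offset": [0.05, 0, 0], "yaw": 0}, {"jaw": 0, "offset": [0.05, 0, 0], "yaw": 0}, {"jaw": 0, "offset": [0.05, 0, 0], "yaw": 0}, {"jaw": 0, "offset": [0.05, 0, 0], "yaw": 0}]}}

```text
t: 11.7
tool_pos: [0.4814, -0.0355, 0.0766]
tcp_rot: [-0.038, 0.999, 0.0, 0.0]
contact_force: [4.5, 0.4, -1.2]
width: 0.214
gripper_force: 30.0
```

Emit:
{"fn": "carry_out", "kwargs": {"plan": [{"jaw": 0, "offset": [0.05, 0, 0], "yaw": 0}, {"jaw": 0, "offset": [0.05, 0, 0], "yaw": 0}, {"jaw": 0, "offset": [0.05, 0, 0], "yaw": 0}, {"jaw": 0, "offset": [0.05, 0, 0], "yaw": 0}, {"jaw": 0, "offset": [0.05, 0, 0], "yaw": 0}]}}

```text
t: 12.2
tool_pos: [0.4752, -0.036, 0.0766]
tcp_rot: [-0.038, 0.999, -0.0, 0.0]
contact_force: [4.2, 0.4, -1.8]
width: 0.217
gripper_force: 30.0
```

Emit:
{"fn": "carry_out", "kwargs": {"plan": [{"jaw": 0, "offset": [0.05, 0, 0], "yaw": 0}, {"jaw": 0, "offset": [0.05, 0, 0], "yaw": 0}, {"jaw": 0, "offset": [0.05, 0, 0], "yaw": 0}, {"jaw": 0, "offset": [0.05, 0, 0], "yaw": 0}, {"jaw": 0, "offset": [0.05, 0, 0], "yaw": 0}]}}

```text
t: 12.7
tool_pos: [0.4689, -0.0365, 0.0766]
tcp_rot: [-0.038, 0.999, 0.0, -0.0]
contact_force: [4.6, 0.6, -1.6]
width: 0.213
gripper_force: 30.0
```

```bash
python3 - <<'E'
from h import *
for n in ['side','wrist']: save(snap(n),n+'4.pkl')
s=load('side4.pkl');w=load('wrist4.pkl')
i=cv2.resize(s['color'][140:225,320:430,::-1],(550,425),interpolation=cv2.INTER_CUBIC)
j=cv2.resize(w['color'][170:370,60:560,::-1],(0,0),fx=1.6,fy=1.6)[:, :250*3]
cv2.imwrite('pics/s4.png',cv2.convertScaleAbs(i,alpha=1.7,beta=20))
E
```

```text
(no output)
```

View pics/s4.png

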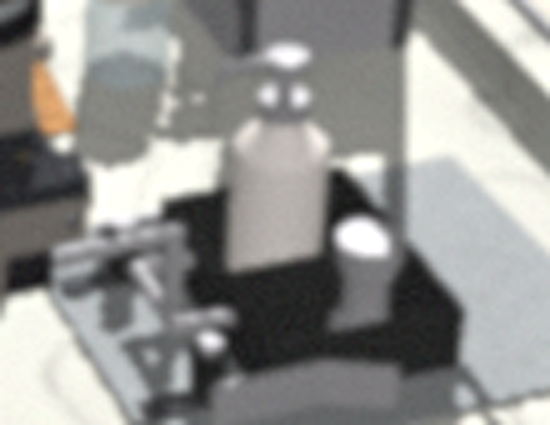

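The last view shows the tray front a little short of the right-hand post at (212,345), with the objects upright. From here I go slowly, by force.

Emit:
{"fn": "carry_out", "kwargs": {"plan": [{"jaw": 0, "offset": [0.04, 0, 0], "yaw": 0}, {"jaw": 0, "offset": [0.04, 0, 0], "yaw": 0}, {"jaw": 0, "offset": [0.04, 0, 0], "yaw": 0}, {"jaw": 0, "offset": [0.04, 0, 0], "yaw": 0}, {"jaw": 0, "offset": [0.04, 0, 0], "yaw": 0}]}}

```text
t: 13.3
tool_pos: [0.464, -0.0369, 0.0766]
tcp_rot: [-0.038, 0.999, -0.0, 0.0]
contact_force: [5.4, 0.2, -1.9]
width: 0.217
gripper_force: 30.0
```

Emit:
{"fn": "carry_out", "kwargs": {"plan": [{"jaw": 0, "offset": [0.03, 0, 0], "yaw": 0}, {"jaw": 0, "offset": [0.03, 0, 0], "yaw": 0}, {"jaw": 0, "offset": [0.03, 0, 0], "yaw": 0}, {"jaw": 0, "offset": [0.03, 0, 0], "yaw": 0}, {"jaw": 0, "offset": [0.03, 0, 0], "yaw": 0}]}}

```text
t: 13.8
tool_pos: [0.4603, -0.0372, 0.0766]
tcp_rot: [-0.038, 0.999, -0.0, 0.0]
contact_force: [4.3, 0.4, -1.1]
width: 0.216
gripper_force: 30.0
```

Emit:
{"fn": "carry_out", "kwargs": {"plan": [{"jaw": 0, "offset": [0.03, 0, 0], "yaw": 0}, {"jaw": 0, "offset": [0.03, 0, 0], "yaw": 0}, {"jaw": 0, "offset": [0.03, 0, 0], "yaw": 0}, {"jaw": 0, "offset": [0.03, 0, 0], "yaw": 0}, {"jaw": 0, "offset": [0.03, 0, 0], "yaw": 0}]}}

```text
t: 14.3
tool_pos: [0.4565, -0.0375, 0.0766]
tcp_rot: [-0.038, 0.999, -0.0, 0.0]
contact_force: [5.2, -0.4, -2.3]
width: 0.217
gripper_force: 30.0
```

Emit:
{"fn": "carry_out", "kwargs": {"plan": [{"jaw": 0, "offset": [0.03, 0, 0], "yaw": 0}, {"jaw": 0, "offset": [0.03, 0, 0], "yaw": 0}, {"jaw": 0, "offset": [0.03, 0, 0], "yaw": 0}, {"jaw": 0, "offset": [0.03, 0, 0], "yaw": 0}, {"jaw": 0, "offset": [0.03, 0, 0], "yaw": 0}]}}

```text
t: 14.8
tool_pos: [0.4528, -0.0377, 0.0766]
tcp_rot: [-0.038, 0.999, -0.0, 0.0]
contact_force: [4.2, -0.3, -1.4]
width: 0.215
gripper_force: 30.0
```

Emit:
{"fn": "carry_out", "kwargs": {"plan": [{"jaw": 0, "offset": [0.03, 0, 0], "yaw": 0}, {"jaw": 0, "offset": [0.03, 0, 0], "yaw": 0}, {"jaw": 0, "offset": [0.03, 0, 0], "yaw": 0}, {"jaw": 0, "offset": [0.03, 0, 0], "yaw": 0}, {"jaw": 0, "offset": [0.03, 0, 0], "yaw": 0}]}}

```text
t: 15.3
tool_pos: [0.449, -0.038, 0.0766]
tcp_rot: [-0.038, 0.999, 0.0, -0.0]
contact_force: [4.6, -0.6, -1.1]
width: 0.217
gripper_force: 30.0
```

Emit:
{"fn": "carry_out", "kwargs": {"plan": [{"jaw": 0, "offset": [0.03, 0, 0], "yaw": 0}, {"jaw": 0, "offset": [0.03, 0, 0], "yaw": 0}, {"jaw": 0, "offset": [0.03, 0, 0], "yaw": 0}, {"jaw": 0, "offset": [0.03, 0, 0], "yaw": 0}, {"jaw": 0, "offset": [0.03, 0, 0], "yaw": 0}]}}

```text
t: 15.8
tool_pos: [0.4471, -0.0385, 0.0769]
tcp_rot: [-0.038, 0.999, -0.0, 0.002]
contact_force: [14.5, -0.1, -8.3]
width: 0.216
gripper_force: 30.0
```

Force has risen to 14.5 N (slide about 4.6 N + 10 N). I'll hold and watch.

Emit:
{"fn": "carry_out", "kwargs": {"plan": [{"jaw": 0, "offset": [0, 0, 0], "yaw": 0}, {"jaw": 0, "offset": [0, 0, 0], "yaw": 0}]}}

```text
t: 16.0
tool_pos: [0.4471, -0.0385, 0.0768]
tcp_rot: [-0.038, 0.999, -0.0, 0.002]
contact_force: [11.8, 0.9, -7.3]
width: 0.217
gripper_force: 30.0
```

```bash
python3 - <<'E'
from h import *
st=robot.read_state();print(st['t'],st['tool_pos'],st['tcp_rot'],st['contact_force'],st['ft_torque'])
E
```

```text
16.0 [ 0.447102   -0.03847361  0.07684625] [-3.78297308e-02  9.99281417e-01 -2.91980709e-04  2.34019528e-03] [11.8365948   0.89666462 -7.30781025] [ 0.1099128  -2.04374498 -0.01544343]
```

Emit:
{"fn": "carry_out", "kwargs": {"plan": [{"jaw": 0, "offset": [0.02, 0, 0], "yaw": 0}, {"jaw": 0, "offset": [0, 0, 0], "yaw": 0}]}}

```text
t: 16.2
tool_pos: [0.4471, -0.0385, 0.0769]
tcp_rot: [-0.038, 0.999, -0.0, 0.003]
contact_force: [14.8, 1.5, -9.7]
width: 0.209
gripper_force: 30.0
```

Emit:
{"fn": "carry_out", "kwargs": {"plan": [{"jaw": 0, "offset": [0, 0, 0], "yaw": 0}, {"jaw": 0, "offset": [0, 0, 0], "yaw": 0}, {"jaw": 0, "offset": [0, 0, 0], "yaw": 0}]}}

```text
t: 16.5
tool_pos: [0.4471, -0.0385, 0.0769]
tcp_rot: [-0.038, 0.999, -0.0, 0.003]
contact_force: [15.2, 1.2, -8.7]
width: 0.216
gripper_force: 30.0
```

Steady at about 15 N, which is about 10.5 N over sliding. I'll hold on.

Emit:
{"fn": "carry_out", "kwargs": {"plan": [{"jaw": 0, "offset": [0, 0, 0], "yaw": 0}, {"jaw": 0, "offset": [0, 0, 0], "yaw": 0}, {"jaw": 0, "offset": [0, 0, 0], "yaw": 0}, {"jaw": 0, "offset": [0, 0, 0], "yaw": 0}]}}

```text
t: 16.9
tool_pos: [0.4471, -0.0385, 0.0769]
tcp_rot: [-0.038, 0.999, -0.0, 0.003]
contact_force: [14.8, 1.0, -9.0]
width: 0.216
gripper_force: 30.0
```

Emit:
{"fn": "carry_out", "kwargs": {"plan": [{"jaw": 0, "offset": [0, 0, 0], "yaw": 0}, {"jaw": 0, "offset": [0, 0, 0], "yaw": 0}, {"jaw": 0, "offset": [0, 0, 0], "yaw": 0}, {"jaw": 0, "offset": [0, 0, 0], "yaw": 0}]}}

```text
t: 17.3
tool_pos: [0.4471, -0.0385, 0.0769]
tcp_rot: [-0.038, 0.999, -0.0, 0.003]
contact_force: [14.8, 1.0, -9.9]
width: 0.216
gripper_force: 30.0
```

```bash
python3 - <<'E'
from h import *
s=snap('side');save(s,'side5.pkl');w=snap('wrist');save(w,'wrist5.pkl');save(snap('scene'),'scene5.pkl')
# how far is the hook tilted / tray displaced: expected vs. image by optical correlation is blind; measure foot in wrist view
g=cv2.cvtColor(w['color'],cv2.COLOR_RGB2GRAY);g0=cv2.cvtColor(load('wrist4.pkl')['color'],cv2.COLOR_RGB2GRAY)
t=g0[125:180,265:380]
r=cv2.matchTemplate(g[90:215,230:415],t,cv2.TM_CCOEFF_NORMED);print('foot shift px',np.array(np.unravel_index(r.argmax(),r.shape))[::-1]-[35,35],r.max())
st=robot.read_state();print(st['t'],st['tool_pos'],st['contact_force'])
E
```

```text
foot shift px [0 0] 0.9864488
17.45 [ 0.44704997 -0.03850841  0.07690338] [14.26823674  1.65090126 -9.55637272]
```

Held about 1.2 s at about 15 N, with no tilt of the hook. Now I ease off, centre the pin in the loop and lift.

Emit:
{"fn": "carry_out", "kwargs": {"plan": [{"jaw": 0, "offset": [-0.05, 0, 0], "yaw": 0}, {"jaw": 0, "offset": [-0.08, 0, 0], "yaw": 0}, {"jaw": 0, "offset": [-0.1, 0, 0], "yaw": 0}, {"jaw": 0, "offset": [-0.1, 0, 0], "yaw": 0}, {"jaw": 0, "offset": [-0.1, 0, 0], "yaw": 0}]}}

```text
t: 17.95
tool_pos: [0.4545, -0.0372, 0.0758]
tcp_rot: [-0.038, 0.999, 0.0, -0.001]
contact_force: [0.2, -0.3, -1.6]
width: 0.218
gripper_force: 30.0
```

Emit:
{"fn": "carry_out", "kwargs": {"plan": [{"jaw": 0, "offset": [0, 0, -0.1], "yaw": 0}, {"jaw": 0, "offset": [0, 0, -0.1], "yaw": 0}]}}

```text
t: 18.15
tool_pos: [0.4552, -0.0374, 0.0815]
tcp_rot: [-0.038, 0.999, 0.0, -0.001]
contact_force: [-0.6, 0.4, -2.7]
width: 0.217
gripper_force: 30.0
```

Emit:
{"fn": "carry_out", "kwargs": {"plan": [{"jaw": 0, "offset": [0, 0, -0.5], "yaw": 0}, {"jaw": 0, "offset": [0, 0, -1], "yaw": 0}, {"jaw": 0, "offset": [0, 0, -1], "yaw": 0}, {"jaw": 0, "offset": [0, 0, -1], "yaw": 0}, {"jaw": 0, "offset": [0, 0.2, -0.3], "yaw": 0}]}}

```text
t: 18.65
tool_pos: [0.457, -0.0333, 0.1804]
tcp_rot: [-0.038, 0.999, -0.001, 0.003]
contact_force: [0.3, -0.6, -1.8]
width: 0.215
gripper_force: 30.0
```

Emit:
{"fn": "carry_out", "kwargs": {"plan": [{"jaw": 0, "offset": [0, 0.6, 0], "yaw": 0}, {"jaw": 0, "offset": [0, 1, 0], "yaw": 0}, {"jaw": 0, "offset": [0, 1, 0], "yaw": 0}, {"jaw": 0, "offset": [0, 1, 0], "yaw": 0}, {"jaw": 0, "offset": [0, 1, 0], "yaw": 0}]}}

```text
t: 19.15
tool_pos: [0.4456, 0.0834, 0.1762]
tcp_rot: [-0.038, 0.999, 0.0, -0.0]
contact_force: [0.5, -0.6, -1.8]
width: 0.216
gripper_force: 30.0
```

Emit:
{"fn": "carry_out", "kwargs": {"plan": [{"jaw": 0, "offset": [-0.2, 1, 0], "yaw": 0}, {"jaw": 0, "offset": [-0.2, 1, 0], "yaw": 0}, {"jaw": 0, "offset": [-0.2, 1, 0], "yaw": 0}, {"jaw": 0, "offset": [-0.07, 1, 0], "yaw": 0}, {"jaw": 0, "offset": [0, 1, 0], "yaw": 0}]}}

```text
t: 19.65
tool_pos: [0.4529, 0.2093, 0.1761]
tcp_rot: [-0.038, 0.999, -0.0, -0.0]
contact_force: [0.2, 0.7, -1.3]
width: 0.215
gripper_force: 30.0
```

Emit:
{"fn": "carry_out", "kwargs": {"plan": [{"jaw": 0, "offset": [0, 1, 0], "yaw": 0}, {"jaw": 0, "offset": [0, 0.9, 0], "yaw": 0}, {"jaw": 0, "offset": [0, 0.46, 0], "yaw": 0}, {"jaw": 0, "offset": [0, 0, 0], "yaw": 0.5}, {"jaw": 0, "offset": [0, 0, 0], "yaw": 0}]}}

```text
t: 20.15
tool_pos: [0.4486, 0.2669, 0.1762]
tcp_rot: [-0.012, 1.0, -0.0, -0.0]
contact_force: [0.0, -1.2, -2.2]
width: 0.217
gripper_force: 30.0
```

```bash
python3 - <<'E'
from h import *
st=robot.read_state();print(st['t'],st['tool_pos'],st['tcp_rot'],st['contact_force'])
E
```

```text
20.15 [0.4486208  0.26692849 0.17619693] [-1.22132836e-02  9.99925283e-01 -2.80262902e-04 -4.31093453e-04] [ 0.02502248 -1.15920471 -2.21836807]
```

Emit:
{"fn": "carry_out", "kwargs": {"plan": [{"jaw": 0, "offset": [0, 0, 0.6], "yaw": 0}, {"jaw": 0, "offset": [0, 0, 1], "yaw": 0}, {"jaw": 0, "offset": [0, 0, 1], "yaw": 0}, {"jaw": 0, "offset": [0, 0, 0.8], "yaw": 0}, {"jaw": 0, "offset": [0, 0, 0.4], "yaw": 0}]}}

```text
t: 20.65
tool_pos: [0.4477, 0.2659, 0.0795]
tcp_rot: [-0.012, 1.0, -0.001, -0.002]
contact_force: [-0.2, -0.7, -1.7]
width: 0.215
gripper_force: 30.0
```

Emit:
{"fn": "carry_out", "kwargs": {"plan": [{"jaw": 0, "offset": [0, 0, 0.12], "yaw": 0}, {"jaw": 0, "offset": [0, 0, 0.06], "yaw": 0}, {"jaw": 0, "offset": [0, 0, 0.06], "yaw": 0}, {"jaw": 0, "offset": [0, 0, 0], "yaw": 0}]}}

```text
t: 21.05
tool_pos: [0.4497, 0.2671, 0.0764]
tcp_rot: [-0.012, 1.0, 0.0, 0.001]
contact_force: [0.4, 0.5, -2.4]
width: 0.213
gripper_force: 30.0
```

Emit:
{"fn": "carry_out", "kwargs": {"plan": [{"jaw": 0, "offset": [0, 0, 0.06], "yaw": 0}, {"jaw": 0, "offset": [0, 0, 0.06], "yaw": 0}, {"jaw": 0, "offset": [0, 0, 0], "yaw": 0}]}}

```text
t: 21.35
tool_pos: [0.449, 0.2669, 0.0725]
tcp_rot: [-0.012, 1.0, -0.0, -0.0]
contact_force: [0.5, -0.3, -2.0]
width: 0.216
gripper_force: 30.0
```

Emit:
{"fn": "carry_out", "kwargs": {"plan": [{"jaw": 0, "offset": [0, 0, 0.02], "yaw": 0}, {"jaw": 0, "offset": [0, 0, 0.02], "yaw": 0}, {"jaw": 0, "offset": [0, 0, 0], "yaw": 0}]}}

```text
t: 21.65
tool_pos: [0.4493, 0.267, 0.072]
tcp_rot: [-0.012, 1.0, 0.0, 0.0]
contact_force: [-1.9, 0.4, 2.2]
width: 0.215
gripper_force: 30.0
```

Emit:
{"fn": "carry_out", "kwargs": {"plan": [{"jaw": 0, "offset": [0, 0, 0.01], "yaw": 0}, {"jaw": 24, "offset": [0, 0, 0], "yaw": 0}, {"jaw": 30, "offset": [0, 0, 0], "yaw": 0}, {"jaw": 45, "offset": [0, 0, 0], "yaw": 0}, {"jaw": 60, "offset": [0, 0, 0], "yaw": 0}]}}

```text
t: 22.15
tool_pos: [0.4491, 0.2669, 0.0713]
tcp_rot: [-0.012, 1.0, 0.0, 0.0]
contact_force: [-0.5, 0.5, 0.3]
width: 0.482
gripper_force: 0.0
```

Emit:
{"fn": "carry_out", "kwargs": {"plan": [{"jaw": 60, "offset": [0, 0, 0], "yaw": 0}, {"jaw": 60, "offset": [0, 0, -0.3], "yaw": 0}, {"jaw": 60, "offset": [0, 0, -0.6], "yaw": 0}, {"jaw": 60, "offset": [0, 0, -1], "yaw": 0}, {"jaw": 60, "offset": [0, 0, -1], "yaw": 0}]}}

```text
t: 22.65
tool_pos: [0.4488, 0.2668, 0.1449]
tcp_rot: [-0.012, 1.0, -0.0, -0.0]
contact_force: [0.8, -0.3, 0.2]
width: 0.655
gripper_force: 0.0
```

Emit:
{"fn": "carry_out", "kwargs": {"plan": [{"jaw": 60, "offset": [0, 0, -1], "yaw": 0}, {"jaw": 60, "offset": [0, 0, -1], "yaw": 0}, {"jaw": 60, "offset": [0, 0, -1], "yaw": 0}, {"jaw": 60, "offset": [0, 0, -0.6], "yaw": 0}, {"jaw": 60, "offset": [0, 0, 0], "yaw": 0}]}}

```text
t: 23.15
tool_pos: [0.4504, 0.2673, 0.2366]
tcp_rot: [-0.012, 1.0, 0.001, 0.002]
contact_force: [0.0, 0.1, -0.3]
width: 0.656
gripper_force: 0.0
```

```bash
python3 - <<'E'
from h import *
st=robot.read_state();print(st['t'],st['tool_pos'],st['contact_force'])
w=snap('wrist');a=snap('scene');b=snap('side')
w1=load('w1.pkl');A=load('scene.pkl');B=load('side.pkl')
G=lambda s:cv2.cvtColor(s['color'],cv2.COLOR_RGB2GRAY)
def m(s0,s,x0,y0,x1,y1,pad=12):
    t=G(s0)[y0:y1,x0:x1];r=cv2.matchTemplate(G(s)[y0-pad:y1+pad,x0-pad:x1+pad],t,cv2.TM_CCOEFF_NORMED)
    return (np.array(np.unravel_index(r.argmax(),r.shape))[::-1]-pad).tolist(),round(float(r.max()),3)
print('hook wrist',m(w1,w,285,105,350,300));print('hook side',m(B,b,262,135,330,180));print('hook scene',m(A,a,405,190,450,270))
print('jar',m(A,a,405,268,430,300),'sponge',m(A,a,208,155,260,215))
# tray squareness: dark rim in side/scene views after bedding
E
cat > q.py <<'E'
from h import *
from scipy.optimize import least_squares
E
```

```text
23.15 [0.45044574 0.26734364 0.23655002] [ 0.0023197   0.05586553 -0.30475473]
hook wrist ([1, 2], 0.838)
hook side ([0, 0], 0.994)
hook scene ([1, 0], 0.941)
jar ([0, 0], 0.999) sponge ([0, 0], 0.998)
```

The hook stands as before and the jar and sponge have not moved. One numeric check of the tray's squareness remains.

```bash
rm q.py; python3 - <<'E'
from h import *
from scipy.optimize import minimize
def fit(ss,x0):
    Ms=[((s['color'].max(2)<45)).astype(np.uint8) for s in ss]
    def cost(p):
        x,y,t=p[0]/1e3,p[1]/1e3,np.radians(p[2]);c,n=np.cos(t),np.sin(t);k=0
        P=[[x+c*a-n*b,y+n*a+c*b,z] for a in(-.06,.06) for b in(-.08,.08) for z in(.004,.044)]
        for s,M in zip(ss,Ms):
            h=cv2.convexHull((proj(s,P)*16).astype(np.float32)).astype(np.int32)
            I=np.zeros((400,640),np.uint8);cv2.fillConvexPoly(I,h,1,cv2.LINE_8,4)
            out=cv2.dilate(I,np.ones((15,15)))  # local neighbourhood only
            k+=((I!=M)&(out>0)).sum()
        return float(k)
    best=min((minimize(cost,np.array(x0)+d,method='Nelder-Mead',options=dict(initial_simplex=np.array(x0)+d+np.array([[0,0,0],[8,0,0],[0,8,0],[0,0,4]]))) for d in([0,0,0],[-6,4,-3],[6,-4,3])),key=lambda r:r.fun)
    return np.round(best.x,1),best.fun
print('start',fit([load('scene.pkl'),load('side.pkl')],[750,-22,1.5]))
a,b=snap('scene'),snap('side')
print('now',fit([a,b],[651,-26,4]),fit([b],[651,-26,4]))
E
```

```text
start (array([746.2, -28.3,  -1.3]), np.float64(2695.0))
now (array([648.5, -25.9,   4.7]), np.float64(3485.0)) (array([645.5, -24.4,   5. ]), np.float64(1034.0))
```

```bash
python3 -c "
from workcell import workorder
print(workorder.hand_in())"
```

```text
the job is handed in; nothing more can be done
None
```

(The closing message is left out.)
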